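Reset the tripped breaker on the bench supply

ROBOT

A 6-joint arm with a two-finger parallel gripper is mounted at the origin on the work surface; the furniture and walls round the work are solid. World frame = base frame: x ahead of the robot, y to its left, z up, the work surface at z = 0. Lengths are in m, angles in degrees, forces in N, time in s.
With the tool pointing down it reaches from about 0.4 to 0.825 m from the base axis. Payload 7 kg.
Tool frame: the origin (TCP) lies on the front face of the gripper's body, between the roots of the fingers; the fingertips stand 66 mm ahead of it and the grasp point (between the pads) lies 47 mm ahead of it (nose_length is the distance from the TCP to the fingertips, in m); y points along the fingers, z is the direction in which the jaws open and shut, and the axes are right-handed (so a half turn about y gives the same grasp; the last joint's range is limited). The gripper opens to 88 mm and grips with 3 to 60 N. Pads are 19 mm wide; open, the fingers measure 130 mm over their backs; the gripper's body (78 mm by 193 mm) begins 47 mm behind the grasp point.
Start: joints at [89.731, 20.546, 0.682, 0, -70.136, -16.507], TCP at [0.195, 0.646, 0.292] pointing down, gripper open.
Joint ranges: [-176.03, 176.03], [-82.01, 121.73], [-58.28, 71.71], [-173.87, 95.51], [-174.79, -0.11], [-173.66, 173.66]. Speed limits (degrees/s): [136.94, 136.94, 172.46, 180, 180, 180].

INTERFACE

Orientations are given as [roll, pitch, yaw] about the fixed x, y, z axes, in that order (R = Rz(yaw) Ry(pitch) Rx(roll)).
In Python, from plant import get_state, capture, close_job, nose_length gives the robot as it stands.
- The arm moves only by the tool apply_moves, never from a script. Its argument "rows" is a list of rows, each a list of 2 entries, a list of its own where there are three numbers: the shift along the tool's x, y, z in m, then the turn about the tool's y in degrees. In form: [[[tx, ty, tz], yaw], ...]. A call has 1 to 20 rows; each row is the pose to reach, as a shift and turn from the pose commanded when the call began, along the tool's axes at that moment; what a row does not reach only later rows make up. A row lasts 1/8 s, in which the tool goes at most 62.5 mm and 10.7 degrees, less where a joint would pass 70% of its speed; a pose out of reach is approached as far as the arm can. A call with a gripper value outside its range is refused whole. "gripper" is the opening, from 0 (shut) to 1 (fully open), set as the call begins (left out, the last holds). The fingers move at their own pace and stop on an object; "grip_force" is the grip in N (left out, the last holds). Time passes only in rows, so rows that repeat a pose let the fingers close. It gives the time, the measured TCP pose, the force and the opening at its end, in the units of the state.
- get_state(): the state, without advancing time (a new reading comes with each control period).
- capture(name): name is "scene" or "top" or "wrist"; returns a dict with "pixels" (420x560x3 uint8, blue, green, red), "z_map" (420x560 float32, m along the optical axis (not along the pixel's ray), 0 where there is no reading), "intrinsics" (3x3 intrinsics, pixels), "D" ([k1, k2, p1, p2, k3] as OpenCV has them; the pictures are not rectified), "rvec" (rotation vector, rad) and "tvec" (3), from world to camera coordinates, as OpenCV has them; the wrist camera has in their place "mount" (4x4, takes a point from camera to tool coordinates, whose origin is the TCP and whose axes are the tool frame's). Camera axes: x right, y down, z forward; pixel columns grow to the right and rows downward; lengths in m; the calibration is good to about 2 mm. A picture is of the moment at which its call begins: read the wrist's pose just before it.
- close_job(): hands the job in, once; it reports no verdict.
The state is a dict: "time_s": time; "joints": joint angles; "qd": joint speeds; "joint_torque": joint torques, N m; "tcp_pos": TCP position; "eef_rot": TCP orientation; "contact_force": force on the tool from outside, world axes, zero at the start; "moment": the same for the moment, N m; "gripper_width": finger opening in m.
Only numpy, scipy, OpenCV 4.12 (cv2) and the standard library are available. Lean on these libraries where they do the work, as an engineer would, in place of code of your own. Each camera call takes 0.05 s, during which the arm holds its last target.

TASK

One of the four breakers on the bench supply box has tripped: its toggle stands halfway, while the others are clearly up (on) or down (off). Reset it with the tips of the fingers, without gripping anything: push its toggle gently all the way down to off so that it re-latches, then all the way back up to on, and withdraw. Leave the other three breakers as they are and do not disturb the torch, tape and screwdriver lying beside the box.

Things in the scene. Friction and masses are not known exactly. Their poses are not given: they have to be found in the camera images.
- supply_box: grey bench supply box, bolted down, 150 mm deep (x), 244 wide (y), 50 high in front, 90 at the back. Origin: centre of its underside; x from the low front (robot side) to the high back, y along the width, z up. Four breakers stand across its sloping panel at 54 mm spacing (y -81, -27, 27, 81 mm), in an order that varies
- panel_mid (a point): middle of the flat grey panel, 73 mm above the bench. The panel rises along the box's +x at 0.26 rad (15 deg) to the level, 146 mm long up the slope; the breakers' noses are centred half way up it. Apart from the breakers nothing on it stands over 2 mm proud
- breaker_tripped: circuit breaker whose toggle stands halfway: tripped (the only one so). Its white nose, 46 mm (up the slope) x 36 mm, stands 6 mm proud of the panel. Origin: centre of the nose's outer face; x, y, z as the supply box (frame not tilted, though the face slopes as the panel)
- toggle_tripped (a joint): angle (rad) of its black toggle: 0 halfway, +0.55 up = on (leans up the slope), -0.55 down = off (leans to the low edge). It stays halfway if let be; pushed about 0.2 rad off the middle, an over-centre spring snaps it to that end, where it stays. Moving it off an end takes 3 to 6 N at the bar. It turns about an axis along the box's y, 6 mm below the middle of the nose face
- toggle_tripped_tip (a point): middle of the outer edge of the tripped breaker's toggle, a bar 30 mm wide (along the box's y) and 7 mm thick, rounded; 24 mm from the toggle's axis, so halfway it stands 18 mm out of the nose
- breaker_on_1: circuit breaker whose toggle is up (on). Its white nose, 46 mm (up the slope) x 36 mm, stands 6 mm proud of the panel. Origin: centre of the nose's outer face; x, y, z as the supply box (frame not tilted, though the face slopes as the panel)
- toggle_on_1 (a joint): angle (rad) of its black toggle: 0 halfway, +0.55 up = on (leans up the slope), -0.55 down = off (leans to the low edge). To be left so. Same toggle as the tripped breaker's
- breaker_on_2: circuit breaker whose toggle is up (on). Its white nose, 46 mm (up the slope) x 36 mm, stands 6 mm proud of the panel. Origin: centre of the nose's outer face; x, y, z as the supply box (frame not tilted, though the face slopes as the panel)
- toggle_on_2 (a joint): angle (rad) of its black toggle: 0 halfway, +0.55 up = on (leans up the slope), -0.55 down = off (leans to the low edge). To be left so. Same toggle as the tripped breaker's
- breaker_off: circuit breaker whose toggle is down (switched off on purpose). Its white nose, 46 mm (up the slope) x 36 mm, stands 6 mm proud of the panel. Origin: centre of the nose's outer face; x, y, z as the supply box (frame not tilted, though the face slopes as the panel)
- toggle_off (a joint): angle (rad) of its black toggle: 0 halfway, +0.55 up = on (leans up the slope), -0.55 down = off (leans to the low edge). To be left so. Same toggle as the tripped breaker's
- torch: black pocket torch, 31 x 105 x 31 mm, lying loose on the bench to the right (-y) of the supply box; origin under its centre, long along its own y
- tape_black: loose roll of black tape, 66 mm across, 19 mm high, flat on the bench to the left (+y) of the supply box; origin under its centre
- screwdriver: blue-handled screwdriver, 24 x 160 x 23 mm, lying loose on the bench to the left (+y) of the supply box; origin under its centre, long along its own y
Mind the look-alikes: they are no part of the job. There is more than one size of the tape_black; the job needs the middle-sized. Several things have the shape of the torch; the one meant has the colours described above.

How it is judged (in metres and radians):
On the way, in this order (a step that is already met when the one before it is completed fails the run):
1. the tripped breaker's toggle is fully down (off) (value of joint toggle_tripped below -0.45 rad), for 0.2 s.
2. then its toggle is fully up (on) (value of joint toggle_tripped above 0.45 rad), for 0.2 s.
At the end, for the whole second after the job is handed in: The tripped breaker has been fully off (toggle below -0.45 rad) and now stands fully on (above +0.45 rad); the two breakers that were on are still on and the one that was off is still off (same limits); torch, tape and screwdriver lie at rest within 15 mm of where they were (value of joint each of toggle_tripped, toggle_on_1, toggle_on_2 above 0.45 rad and value of joint toggle_off below -0.45 rad and distance of each of torch, tape_black, screwdriver from where it was at the start of the episode below 0.015 m and linear speed of each of torch, tape_black, screwdriver below 0.02 m/s); the robot touches nothing.
It fails at once if another breaker is switched (value of joint any of toggle_on_1, toggle_on_2 below 0.25 rad or value of joint toggle_off above -0.25 rad).
It fails at once if a loose thing beside the box is shifted, tipped or lifted (more than 15 mm) (distance of any of torch, tape_black, screwdriver from where it was at the start of the episode above 0.015 m).
It fails at once if a toggle is gripped, or the robot is rough: more than 30 N on the supply box or on any breaker (contact force between any of the arm, the fingers and supply_box above 30 N or contact force between any of the arm, the fingers and breaker_tripped above 30 N or contact force between any of the arm, the fingers and breaker_on_1 above 30 N or contact force between any of the arm, the fingers and breaker_on_2 above 30 N or contact force between any of the arm, the fingers and breaker_off above 30 N).
It also fails if it takes over 38 s, if anything falls off the work surface, if the arm or the gripper's body presses on something with over 40 N, if the wrist force passes 120 N, or if a joint passes its speed limit or range.

## Working session

There is one attempt and no reset: what is moved stays moved. The work goes in short steps, Python scripts to look and compute and a tool call to move; the robot and the scene stay as the last step left them, time stands still between calls to the robot, and variables do not carry over. Pictures are saved under pics/ and viewed, and the job is handed in when it is done.

Besides the shell and the picture viewer there is one more tool, called after ">>>" as a command line: name --argument value ..., lists and objects as JSON in quotes. apply_moves: Moves the arm, as the interface text tells. Its arguments: {"type":"object","properties":{"rows":{"type":"array"},"gripper":{"type":"number"},"grip_force":{"type":"number"}},"required":["rows"]}

```bash
ls; mkdir -p pics
python3 - <<'E'
from plant import *
import cv2,pickle
s=get_state()
for k,v in s.items(): print(k,v)
print(nose_length if not callable(nose_length) else nose_length())
d={}
for n in("scene","top","wrist"):
    c=capture(n); d[n]=c; cv2.imwrite(f"pics/{n}0.png",c["pixels"])
    print(n,c["intrinsics"],c["D"],c.get("rvec"),c.get("tvec"),c.get("mount"))
d['state']=s
pickle.dump(d,open("c0.pkl","wb"))
E
```

```text
pics
time_s 0.0
joints [ 8.97316596e+01  2.05918307e+01  6.34148210e-01 -1.82473464e-02
 -7.01360426e+01 -1.65067138e+01]
qd [ 0.02205631  0.0134159   0.02105741 -0.02891496  0.05221931  0.03837377]
joint_torque [ 1.24740716e-03 -5.82712591e+01  2.93045032e+01  6.99658424e+00
  6.97313400e-03 -1.45112463e-04]
tcp_pos [0.1947336  0.64590926 0.29122687]
eef_rot [-8.99052636e+01  1.01855066e-02  1.63218740e+02]
contact_force [ 0.22131525 -0.4767616   0.13477333]
moment [-0.04942288 -0.02033561  0.02050537]
gripper_width 0.08767527828416304
0.0656
scene [[437.33459393   0.         278.06632314]
 [  0.         437.33459393 211.75253431]
 [  0.           0.           1.        ]] [-0.10361382  0.          0.          0.          0.        ] [ 1.94749713 -0.87943352  0.49893328] [-0.34179386  0.22294759  0.82069214] None
top [[480.05514253   0.         280.80295211]
 [  0.         480.05514253 207.46967249]
 [  0.           0.           1.        ]] [-0.02847117  0.          0.          0.          0.        ] [ 2.14298227 -2.15374088  0.16099068] [-0.07626504  0.45518088  1.17029694] None
wrist [[291.05351444   0.         281.30974138]
 [  0.         291.05351444 210.60386654]
 [  0.           0.           1.        ]] [-0.06359901  0.          0.          0.          0.        ] None None [[-1.76589083e-04  9.67699088e-01  2.52108001e-01 -6.75851398e-02]
 [-5.78857585e-04 -2.52108062e-01  9.67698915e-01 -9.17832954e-02]
 [ 9.99999817e-01  2.49504356e-05  6.04679488e-04 -5.07476865e-04]
 [ 0.00000000e+00  0.00000000e+00  0.00000000e+00  1.00000000e+00]]
```

View pics/scene0.png

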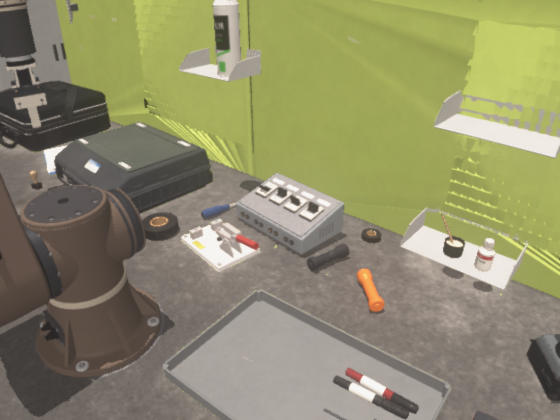

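View pics/top0.png

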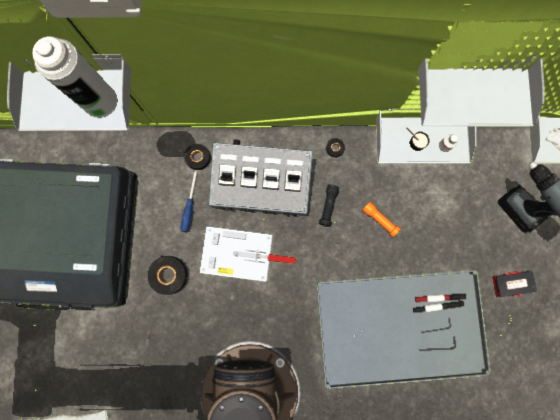

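View pics/wrist0.png

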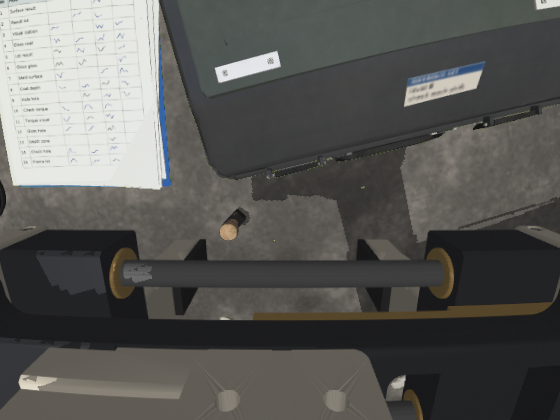

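The top view shows the box at about (261,178), with noses at (227,175), (249,176), (271,178) and (293,180). The torch is at (329,205), the tape at (197,156) and the screwdriver at (188,205). I'll enlarge the box to see which toggle is halfway.

```bash
cat > h.py <<'E'
import numpy as np,cv2,pickle
from scipy.spatial.transform import Rotation as R
def cam2w(c,state=None):
    if c.get("mount") is not None:
        T=np.eye(4);T[:3,:3]=R.from_euler('xyz',state['eef_rot'],degrees=True).as_matrix();T[:3,3]=state['tcp_pos']
        return T@np.array(c["mount"])
    T=np.eye(4);T[:3,:3]=cv2.Rodrigues(np.array(c["rvec"],float))[0];T[:3,3]=np.ravel(c["tvec"])
    return np.linalg.inv(T)
def cloud(c,state=None):
    h,w=c["z_map"].shape
    u,v=np.meshgrid(np.arange(w),np.arange(h))
    p=cv2.undistortPoints(np.stack([u,v],-1).reshape(-1,1,2).astype(float),np.array(c["intrinsics"]),np.array(c["D"])).reshape(h,w,2)
    z=c["z_map"]
    P=np.dstack([p*z[...,None],z])
    T=cam2w(c,state)
    W=P@T[:3,:3].T+T[:3,3]
    W[z==0]=np.nan
    return W
def project(c,pts,state=None):
    T=np.linalg.inv(cam2w(c,state))
    return cv2.projectPoints(np.array(pts,float).reshape(-1,1,3),cv2.Rodrigues(T[:3,:3])[0],T[:3,3],np.array(c["intrinsics"]),np.array(c["D"]))[0].reshape(-1,2)
def crop(c,x0,y0,x1,y1,k,fn):
    cv2.imwrite(fn,cv2.resize(c["pixels"][y0:y1,x0:x1],None,fx=k,fy=k,interpolation=cv2.INTER_CUBIC))
E
python3 - <<'E'
from h import *
d=pickle.load(open('c0.pkl','rb'))
crop(d['top'],170,130,350,240,4.4,'pics/topc.png')
crop(d['scene'],190,165,360,275,4.6,'pics/scenec.png')
for n in('top','scene'):
    W=cloud(d[n]); 
    for uv in ([(227,175),(249,176),(271,178),(293,180),(260,210),(329,205),(214,160)] if n=='top' else [(267,188),(314,208)]):
        print(n,uv,W[uv[1],uv[0]].round(4))
E
```

```text
top (227, 175) [0.5291 0.0525 0.0767]
top (249, 176) [ 0.5251 -0.0015  0.0825]
top (271, 178) [ 0.5175 -0.0551  0.0941]
top (293, 180) [ 0.5149 -0.1082  0.0817]
top (260, 210) [ 0.4477 -0.0267  0.0397]
top (329, 205) [ 0.4624 -0.201   0.0202]
top (214, 160) [0.5653 0.084  0.0826]
scene (267, 188) [0.5154 0.038  0.0886]
scene (314, 208) [ 0.5152 -0.1152  0.0864]
```

View pics/topc.png

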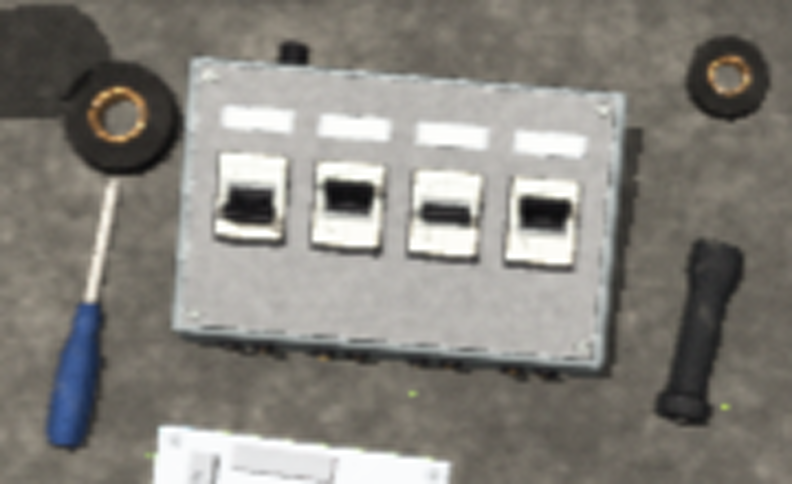

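View pics/scenec.png

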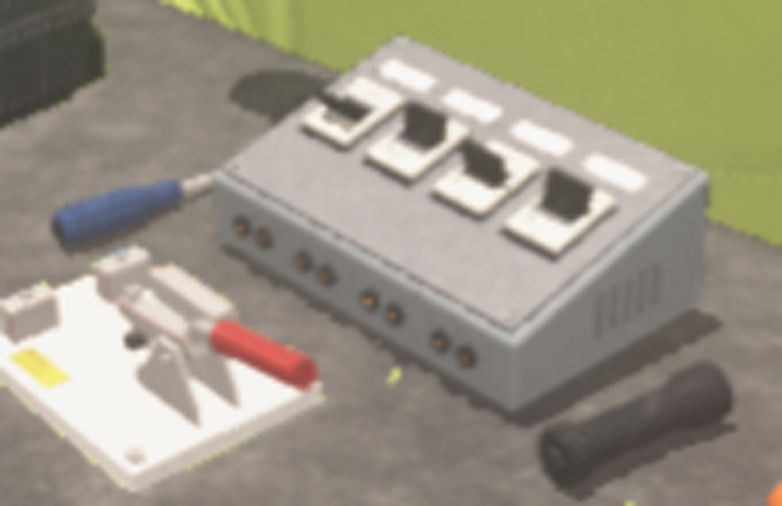

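The four breakers in the top crop, left to right:
- (250,205): dark patch at the low end, so it is **off**.
- (348,195): dark patch at the high end, so **on**.
- (445,213): thin edge-on bar in the middle of its nose, so **tripped**. The scene crop shows it upright between the two leaning positions at (485,162).
- (545,212): **on**.

So the tripped breaker is third from the left, expected at box y = -27. Next I'll fit the box pose.

Run:
```python
from h import *
from scipy.optimize import least_squares
d=pickle.load(open('c0.pkl','rb'))
c=d['top'];W=cloud(c);im=c['pixels'].astype(int)
# white noses
m=(im.min(2)>195)
roi=np.zeros_like(m);roi[160:196,212:308]=1
n,lab,st,ce=cv2.connectedComponentsWithStats((m&roi).astype(np.uint8))
print(st[st[:,4]>20],ce.round(1))
# nose rotated-rect from threshold, closed to include toggle
k=cv2.resize(c['pixels'][155:200,205:315],None,fx=7,fy=7,interpolation=cv2.INTER_CUBIC)
cv2.imwrite('pics/noses.png',k)
# panel plane
pts=W[150:207,216:306].reshape(-1,3);
g=im[150:207,216:306].min(2).ravel()
sel=(g>120)&(g<190)&np.isfinite(pts[:,0])
P=pts[sel]
for _ in range(5):
    A=np.c_[P[:,:2],np.ones(len(P))];co=np.linalg.lstsq(A,P[:,2],rcond=None)[0];r=P[:,2]-A@co;P=P[abs(r)<.003]
print('plane',co,len(P),r.std(),'slope',np.degrees(np.arctan(np.hypot(*co[:2]))),'dir',np.degrees(np.arctan2(co[1],co[0])))
print('panel pts',W[130,260],W[122,260],W[100,260],W[125,200],W[100,70],W[140,300])
```

```text
[[     0      0    560    420 234385]
 [   242    160     17      2     30]
 [   264    160     18      4     58]
 [   286    160     18      6     93]
 [   220    165     15     14    107]
 [   242    167     15      5     56]
 [   264    169     15     10     94]
 [   285    170     16     20    155]
 [   241    174     15     12     98]
 [   219    180     14      4     29]
 [   263    180     15      8     86]] [[279.6 209.6]
 [234.5 160. ]
 [250.9 160.4]
 [272.7 161.2]
 [294.6 162.3]
 [227.  168.7]
 [249.1 168.6]
 [271.2 172.1]
 [212.5 172. ]
 [292.5 180.6]
 [248.1 181.6]
 [224.9 182. ]
 [270.1 184.1]
 [212.  186. ]]
plane [ 0.26477323 -0.02472178 -0.06599047] 2674 0.001525627316570514 slope 14.891729168624005 dir -5.334221033639985
panel pts [ 0.66744629 -0.02477914 -0.00258096] [ 0.68637925 -0.02510825  0.00664225] [ 0.68665977 -0.03117025  0.16443982] [ 0.68974786  0.13833157 -0.02635195] [0.62678802 0.33527654 0.32760078] [ 6.39077328e-01 -1.30238456e-01 -5.18556080e-04]
```

View pics/noses.png

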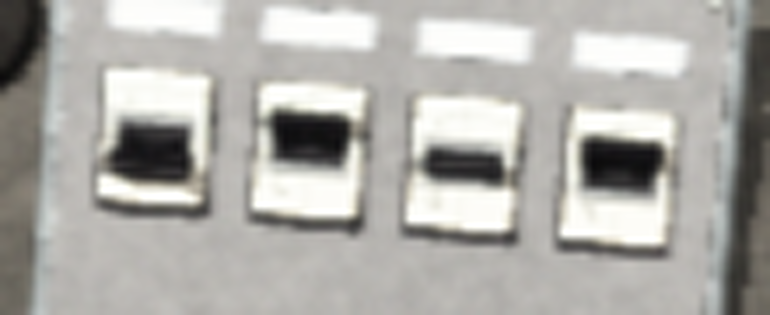

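```bash
cat > box.py <<'E'
from h import *
a=np.radians(15)
def facepts(ps,yb,s,h=0):
    # point on nose face plane: s up slope, h normal offset above face; box coords
    x=s*np.cos(a)-(6e-3+h)*np.sin(a); z=.073+s*np.sin(a)+(6e-3+h)*np.cos(a)
    y=np.radians(ps[2])
    return np.array([ps[0]+x*np.cos(y)-yb*np.sin(y),ps[1]+x*np.sin(y)+yb*np.cos(y),z])
E
python3 - <<'E'
from box import *
from scipy.optimize import least_squares
d=pickle.load(open('c0.pkl','rb'));c=d['top']
N=[[(103,68),(212,74),(207,211),(97,205)],[(259,80),(367,88),(360,226),(250,218)],[(414,95),(523,101),(515,238),(404,231)],[(570,105),(676,111),(669,248),(558,241)]]
uv=np.array(N,float).reshape(-1,2); uv=(uv+.5)/7-.5+[205,155]
ys=[.081,.027,-.027,-.081]
def f(p):
    P=[facepts(p,y+dy,s) for y in ys for s,dy in((.023,.018),(.023,-.018),(-.023,-.018),(-.023,.018))]
    return (project(c,P)-uv).ravel()
r=least_squares(f,[.52,-.03,-5]);print(r.x,np.sqrt(np.mean(r.fun**2)));print(r.fun.reshape(-1,2).round(2).tolist())
# check by scene overlay
s=d['scene']
for n,cc in(('top',c),('scene',s)):
    im=cv2.resize(cc['pixels'],None,fx=4,fy=4,interpolation=cv2.INTER_CUBIC)
    for y in ys:
        q=[facepts(r.x,y+dy,ss) for ss,dy in((.023,.018),(.023,-.018),(-.023,-.018),(-.023,.018))]
        q=((project(cc,q)+.5)*4-.5).round().astype(int)
        cv2.polylines(im,[q.reshape(-1,1,2)],True,(0,0,255))
    for th in(0,):
        q=[facepts(r.x,-.027+w,.024*np.sin(th),.024*np.cos(th)-.006) for w in(.015,-.015)]
        q=((project(cc,q)+.5)*4-.5).round().astype(int);cv2.line(im,q[0],q[1],(0,255,0))
    o=(800,560) if n=='top' else (900,660)
    cv2.imwrite(f'pics/ov_{n}.png',im[o[1]:o[1]+400,o[0]:o[0]+560])
np.save('pose.npy',r.x)
st=d['state'];M=R.from_euler('xyz',st['eef_rot'],degrees=True).as_matrix();print(M.round(3))
print('tip',facepts(r.x,-.027,0,.018),'face',facepts(r.x,-.027,0,0))
E
```

```text
[ 0.52419545 -0.02765104 -4.72779003] 0.4384829086471416
[[0.56, 0.44], [-0.26, 0.71], [-0.77, -0.01], [0.26, -0.28], [0.4, 0.41], [-0.26, 0.39], [-0.57, -0.46], [0.44, -0.45], [0.42, -0.04], [-0.37, 0.23], [-0.64, -0.48], [0.5, -0.61], [0.31, 0.23], [-0.04, 0.51], [-0.56, -0.21], [0.57, -0.35]]
[[-0.957 -0.    -0.289]
 [ 0.289 -0.002 -0.957]
 [-0.    -1.     0.002]]
tip [ 0.51577954 -0.0540472   0.09618222] face [ 0.52042243 -0.05443118  0.07879555]
```

View pics/ov_top.png

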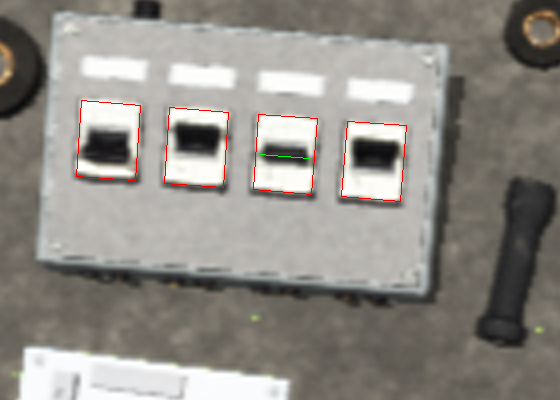

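View pics/ov_scene.png

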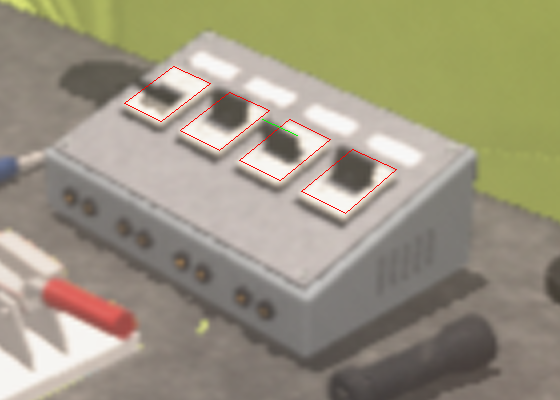

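Run:
```python
from h import *
d=pickle.load(open('c0.pkl','rb'))
for n in('top','scene'):
    W=cloud(d[n]).reshape(-1,3);W=W[np.isfinite(W[:,0])]
    a=np.array([.195,.646]);b=np.array([.48,-.05]);u=(b-a)/np.linalg.norm(b-a)
    t=(W[:,:2]-a)@u;l=abs((W[:,:2]-a)@[-u[1],u[0]])
    m=(t>-.1)&(t<.85)&(l<.16)
    for t0 in np.arange(0,.85,.1):
        k=m&(abs(t-t0)<.05)
        if k.any(): print(n,t0.round(1),np.percentile(W[k,2],[50,99,100]).round(3))
```

```text
top 0.0 [-0.     0.006  0.051]
top 0.1 [0.002 0.133 0.136]
top 0.2 [0.121 0.134 0.138]
top 0.3 [0.127 0.135 0.137]
top 0.4 [0.028 0.133 0.137]
top 0.5 [0.    0.03  0.082]
top 0.6 [0.01  0.069 0.077]
top 0.7 [0.058 0.093 0.101]
top 0.8 [0.058 0.095 0.102]
scene 0.0 [0.42  0.554 0.559]
scene 0.1 [0.129 0.336 0.554]
scene 0.2 [0.124 0.133 0.134]
scene 0.3 [0.127 0.132 0.133]
scene 0.4 [0.059 0.13  0.132]
scene 0.5 [0.001 0.029 0.079]
scene 0.6 [0.013 0.067 0.073]
scene 0.7 [0.04  0.092 0.098]
scene 0.8 [0.047 0.095 0.098]
```

>>> apply_moves --rows '[[[-0.019, 0, 0.023], -1], [[-0.056, 0, 0.07], -2], [[-0.094, 0, 0.117], -3], [[-0.131, 0, 0.164], -4], [[-0.169, 0, 0.211], -5], [[-0.206, 0, 0.257], -6], [[-0.244, 0, 0.304], -7], [[-0.281, 0, 0.351], -8], [[-0.319, 0, 0.398], -9], [[-0.356, 0.005, 0.445], -10], [[-0.394, 0.02, 0.491], -11], [[-0.431, 0.035, 0.538], -12], [[-0.455, 0.045, 0.568], -12.1], [[-0.469, 0.05, 0.585], -12.1], [[-0.469, 0.05, 0.585], -12.1], [[-0.469, 0.05, 0.585], -12.1]]' --gripper 0 --grip_force 10

```text
time_s: 2.15
tcp_pos: [0.4748, -0.049, 0.2422]
eef_rot: [-90.0, -0.0, 175.3]
contact_force: [1.0, 0.7, 0.9]
gripper_width: 0.0002
```

Run:
```python
from box import *
from plant import *
s=get_state();c=capture('wrist');c2=capture('scene')
pickle.dump((s,c,c2),open('w1.pkl','wb'))
p=np.load('pose.npy')
im=c['pixels'].copy()
for y in [.081,.027,-.027,-.081]:
    q=[facepts(p,y+dy,ss) for ss,dy in((.023,.018),(.023,-.018),(-.023,-.018),(-.023,.018))]
    cv2.polylines(im,[project(c,q,s).round().astype(int).reshape(-1,1,2)],True,(0,0,255))
cv2.imwrite('pics/w1.png',im);print(s['tcp_pos'],s['eef_rot'])
crop(c2,190,120,390,270,4,'pics/s1.png')
```

```text
[ 0.47483517 -0.04897526  0.24217973] [-9.00022728e+01 -1.02388505e-02  1.75307043e+02]
```

View pics/w1.png

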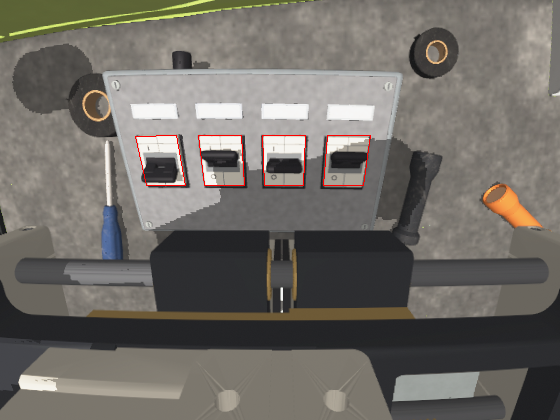

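View pics/s1.png

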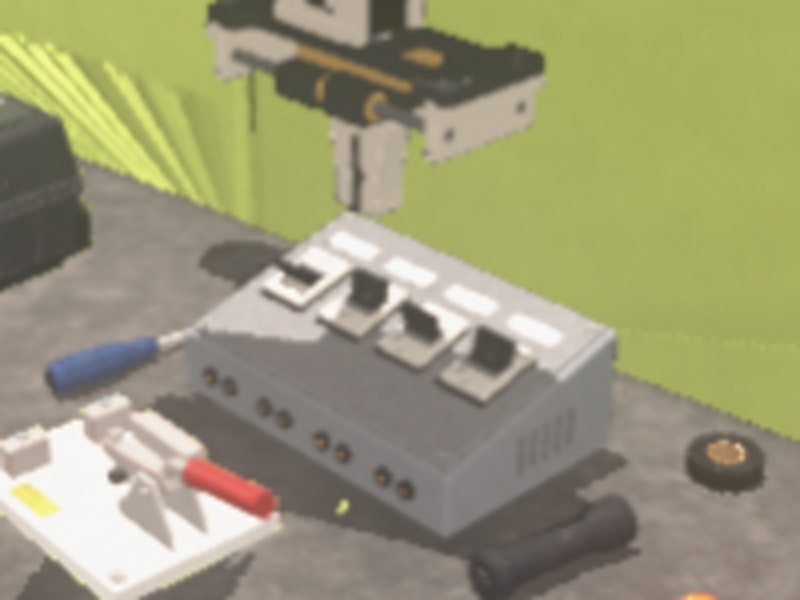

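The wrist view shows the pose overlay sitting on all four noses. The tripped nose is at (284,160), with its bar nearly edge-on at (284,165) between its neighbours. I'll refine from an enlarged crop.

Run:
```python
from box import *
s,c,c2=pickle.load(open('w1.pkl','rb'))
crop(c,230,120,385,200,5,'pics/w1c.png'); crop(c,130,120,285,200,5,'pics/w1d.png')
```

```text
(no output)
```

View pics/w1c.png

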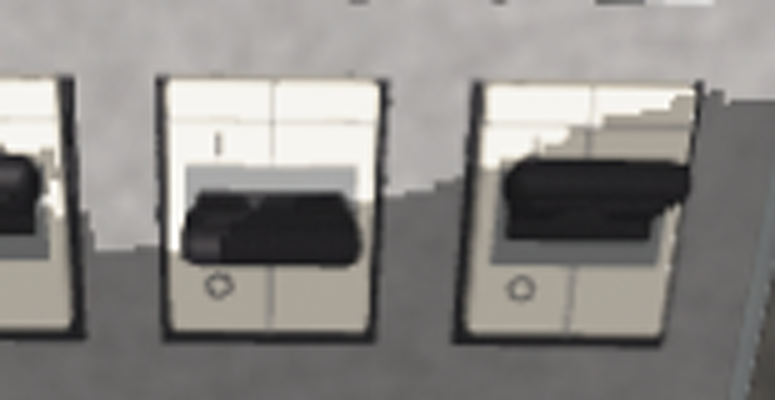

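View pics/w1d.png

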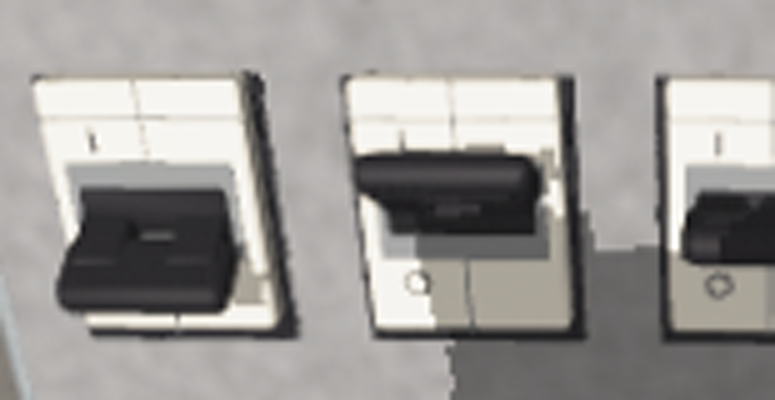

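Run:
```python
from box import *
from scipy.optimize import least_squares
s,c,c2=pickle.load(open('w1.pkl','rb'))
A=np.array([(33,78),(240,78),(277,328),(90,328),(345,78),(557,78),(572,330),(375,330)],float)
B=np.array([(167,78),(382,80),(373,332),(168,330),(485,83),(697,85),(662,338),(465,335)],float)
uv=np.r_[(A+.5)/5-.5+[130,120],(B+.5)/5-.5+[230,120]]
ys=[.081,.027,-.027,-.081]
def f(p):
    P=np.array([facepts(p,y+dy,ss) for y in ys for ss,dy in((.023,.018),(.023,-.018),(-.023,-.018),(-.023,.018))])
    if len(p)>3:P[:,2]+=p[3]
    return (project(c,P,s)-uv).ravel()
for x0 in ([.52,-.03,-5],[.52,-.03,-5,0]):
    r=least_squares(f,x0);print(r.x,np.sqrt(np.mean(r.fun**2)))
    if len(x0)==3:p=r.x
np.save('pose2.npy',p)
print('dev',np.load('pose.npy')-p)
M=R.from_euler('xyz',s['eef_rot'],degrees=True).as_matrix()
print('tool axes',M.round(4).tolist())
# axis origin at nose face centre: required TCP positions so that fingertip centre is at (s,h)
for nm,sv,h in (('face centre',0,0),):
    P=facepts(p,-.027,sv,h);print(nm,P,'tip rel in tool from TCP:',(M.T@(P-s['tcp_pos'])).round(4))
W=cloud(c,s)
# finger depth? print scene cloud of finger
W2=cloud(c2).reshape(-1,3);k=(np.abs(W2[:,0]-s['tcp_pos'][0])<.06)&(np.abs(W2[:,1]-s['tcp_pos'][1])<.06)&(W2[:,2]>.165)&(W2[:,2]<.235)
F=(W2[k]-s['tcp_pos'])@M
for y0 in np.arange(.005,.075,.01):
    q=F[abs(F[:,1]-y0)<.005]
    if len(q):print(y0.round(3),len(q),np.percentile(q[:,0],[3,97]).round(4),np.percentile(q[:,2],[3,97]).round(4))
```

```text
[ 0.52350216 -0.0278641  -5.21600794] 0.47521260903325435
[ 5.23423071e-01 -2.77291072e-02 -5.21974289e+00 -1.40055767e-03] 0.3763106407201418
dev [6.93289809e-04 2.13055175e-04 4.88217913e-01]
tool axes [[-0.9966, -0.0002, -0.0818], [0.0818, 0.0001, -0.9966], [0.0002, -1.0, -0.0]]
face centre [ 0.51950108 -0.05461112  0.07879555] tip rel in tool from TCP: [-0.045   0.1634  0.002 ]
0.005 6 [0.0042 0.0125] [0.0154 0.0238]
0.015 76 [-0.0085  0.0124] [-0.0168  0.0241]
0.025 72 [-0.0079  0.0122] [-0.0168  0.0224]
0.035 67 [-0.0083  0.0119] [-0.015   0.0199]
0.045 69 [-0.0087  0.0126] [-0.0146  0.0185]
0.055 68 [-0.0095  0.012 ] [-0.0149  0.0179]
0.065 22 [-0.0074  0.0119] [-0.0143  0.0182]
```

The two independent fits agree within 1 mm and 0.5°. Next I'll go above the uphill side of the tripped toggle and descend beside it.

>>> apply_moves --rows '[[[-0.02, 0.0, 0.001], 0.2], [[-0.05, 0.0, 0.002], 0.5], [[-0.063, 0.01, 0.002], 0.5], [[-0.063, 0.035, 0.002], 0.5], [[-0.063, 0.06, 0.002], 0.5], [[-0.063, 0.075, 0.002], 0.5], [[-0.063, 0.081, 0.002], 0.5], [[-0.063, 0.085, 0.002], 0.5], [[-0.063, 0.088, 0.002], 0.5], [[-0.063, 0.088, 0.002], 0.5], [[-0.063, 0.088, 0.002], 0.5]]'

```text
time_s: 3.62
tcp_pos: [0.5378, -0.0563, 0.1546]
eef_rot: [-90.0, 0.0, 174.8]
contact_force: [0.2, -0.3, -0.2]
gripper_width: 0.0003
```

```bash
cat > look.py <<'E'
import sys
from box import *
from plant import *
n=sys.argv[1]
s=get_state();c=capture('wrist');c2=capture('scene')
pickle.dump((s,c,c2),open(n+'.pkl','wb'))
p=np.load('pose2.npy');M=R.from_euler('xyz',s['eef_rot'],degrees=True).as_matrix()
r=M.T@(s['tcp_pos']+M@[0,.0656,0]-facepts(p,-.027,0,0))
print('X %.1f Z %.1f lat %.1f mm'%(-r[0]*1e3,-r[1]*1e3,r[2]*1e3),s['contact_force'].round(1),s['time_s'],s['eef_rot'].round(2))
crop(c2,230,165,350,255,6,f'pics/{n}.png');cv2.imwrite(f'pics/{n}w.png',c['pixels'])
E
python3 look.py d1
```

```text
X 18.5 Z 10.1 lat 0.1 mm [ 0.2 -0.3 -0.2] 3.625 [-9.0010e+01  4.0000e-02  1.7482e+02]
```

View pics/d1.png

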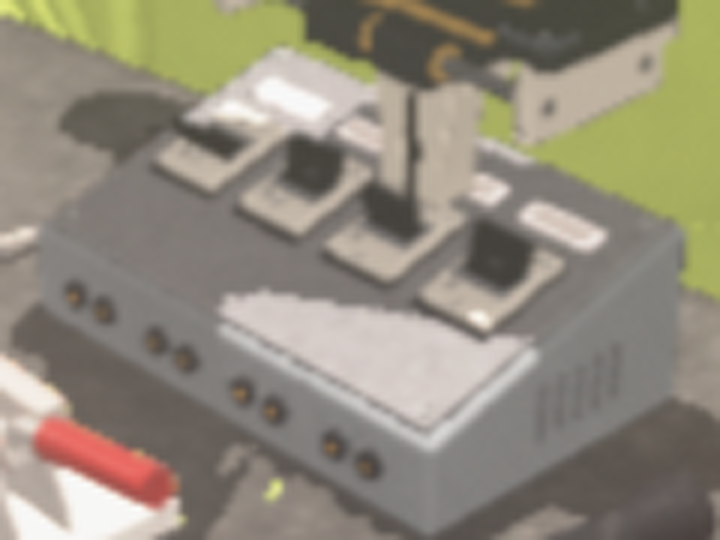

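View pics/d1w.png

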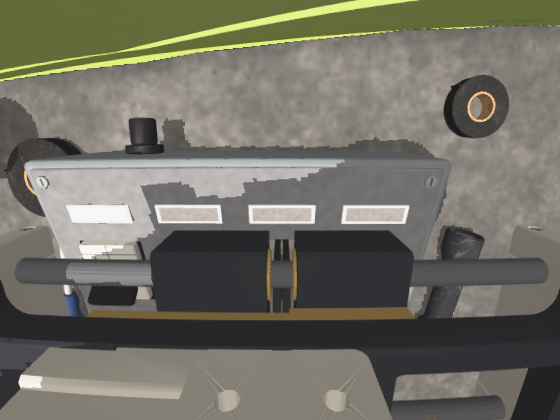

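The scene crop shows the closed fingers at (430,190), directly behind the tripped toggle at (395,210) and clear of both neighbours. There is no contact force. Now I'll push gently downhill.

>>> apply_moves --rows '[[[0.003, 0, 0], 0], [[0.005, 0, 0], 0], [[0.007, 0, 0], 0], [[0.0085, 0, 0], 0], [[0.01, 0, 0], 0], [[0.0115, 0, 0], 0], [[0.013, 0, 0], 0], [[0.0145, 0, 0], 0], [[0.0145, 0, 0], 0]]'

```text
time_s: 4.85
tcp_pos: [0.5231, -0.055, 0.1542]
eef_rot: [-90.0, -0.0, 174.8]
contact_force: [-0.1, 0.1, 0.7]
gripper_width: 0.0006
```

```bash
python3 look.py d2
```

```text
X 3.6 Z 9.8 lat 0.1 mm [-0.1  0.1  0.7] 4.85 [-9.0000e+01 -1.0000e-02  1.7483e+02]
```

View pics/d2.png

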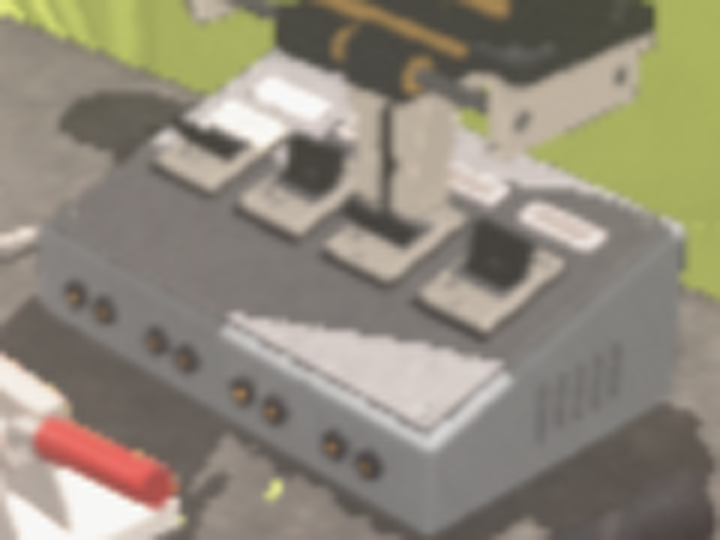

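The toggle at (385,225) now lies toward the low edge like the left-hand off one, and the force is near zero. I'll lift, go over to the downhill side and check with the wrist camera.

>>> apply_moves --rows '[[[0, -0.01, 0], 0], [[0, -0.035, 0], 0], [[0.01, -0.06, 0], 0], [[0.03, -0.075, 0], 0], [[0.046, -0.08, 0], 0], [[0.049, -0.08, 0], 0], [[0.049, -0.08, 0], 0], [[0.049, -0.08, 0], 0]]'

```text
time_s: 5.95
tcp_pos: [0.4747, -0.0506, 0.2336]
eef_rot: [-90.0, -0.0, 174.8]
contact_force: [-0.1, -0.3, 0.9]
gripper_width: 0.0005
```

```bash
python3 look.py d3
python3 - <<'E'
from h import *
s,c,c2=pickle.load(open('d3.pkl','rb'));crop(c,110,80,430,280,2.4,'pics/d3wc.png')
E
```

```text
X -45.1 Z 89.2 lat 0.1 mm [-0.1 -0.3  0.9] 5.95 [-8.9970e+01 -5.0000e-02  1.7483e+02]
```

View pics/d3wc.png

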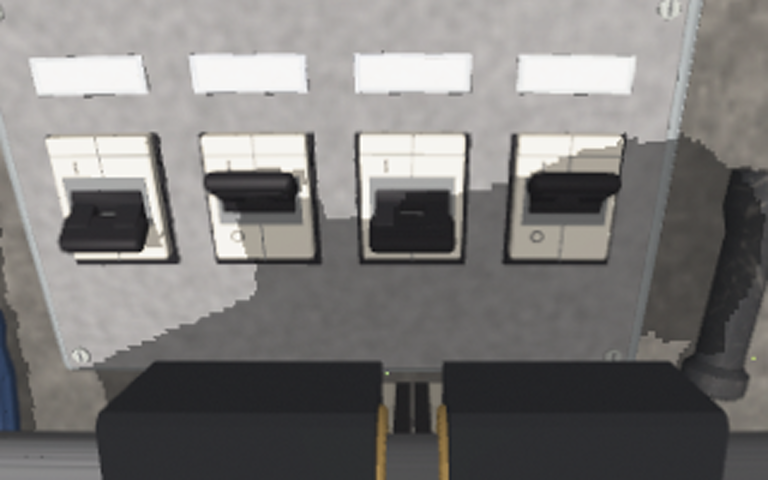

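The tripped toggle at (412,220) now looks exactly like the off breaker at (105,220), so it is fully down. The two on breakers are unchanged. Next I'll descend on its downhill side and push up along the slope.

>>> apply_moves --rows '[[[-0.009, 0.02, 0], 0], [[-0.009, 0.045, 0], 0], [[-0.009, 0.07, 0], 0], [[-0.009, 0.08, 0], 0], [[-0.009, 0.086, 0], 0], [[-0.009, 0.09, 0], 0], [[-0.009, 0.09, 0], 0], [[-0.009, 0.09, 0], 0]]'

```text
time_s: 7.05
tcp_pos: [0.4837, -0.0514, 0.1447]
eef_rot: [-90.0, 0.1, 174.8]
contact_force: [0.1, 1.2, 0.6]
gripper_width: 0.0006
```

```bash
python3 look.py d4
```

```text
X -35.9 Z 0.3 lat -0.0 mm [0.1 1.2 0.6] 7.05 [-9.0020e+01  5.0000e-02  1.7483e+02]
```

View pics/d4.png

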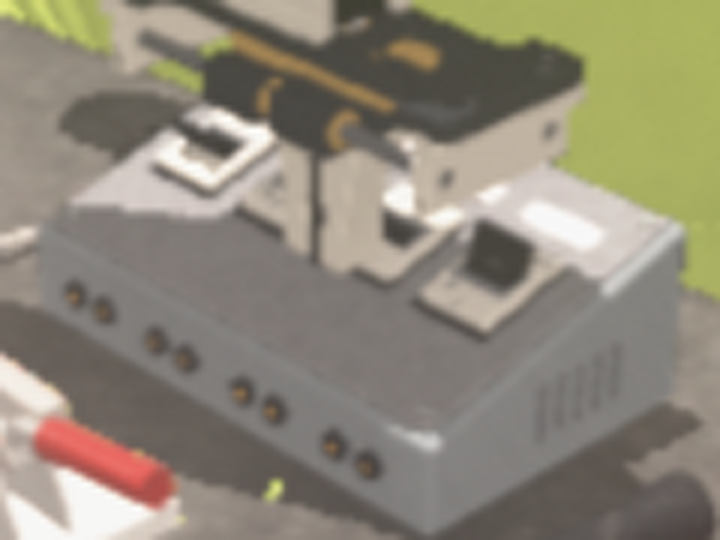

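The fingers at (325,220) are downhill of the toggle and touching nothing. Now I'll push up.

>>> apply_moves --rows '[[[-0.004, -0.001, 0], 0], [[-0.007, -0.002, 0], 0], [[-0.009, -0.0025, 0], 0], [[-0.011, -0.003, 0], 0], [[-0.013, -0.0035, 0], 0], [[-0.015, -0.004, 0], 0], [[-0.017, -0.0045, 0], 0], [[-0.019, -0.005, 0], 0], [[-0.0205, -0.0055, 0], 0], [[-0.022, -0.006, 0], 0], [[-0.0235, -0.0063, 0], 0], [[-0.0235, -0.0063, 0], 0]]'

```text
time_s: 8.65
tcp_pos: [0.507, -0.0536, 0.1504]
eef_rot: [-90.0, 0.0, 174.8]
contact_force: [0.5, -0.3, 0.2]
gripper_width: 0.0005
```

```bash
python3 look.py d5
```

```text
X -12.6 Z 6.0 lat 0.1 mm [ 0.5 -0.3  0.2] 8.65 [-9.0000e+01  1.0000e-02  1.7482e+02]
```

View pics/d5.png

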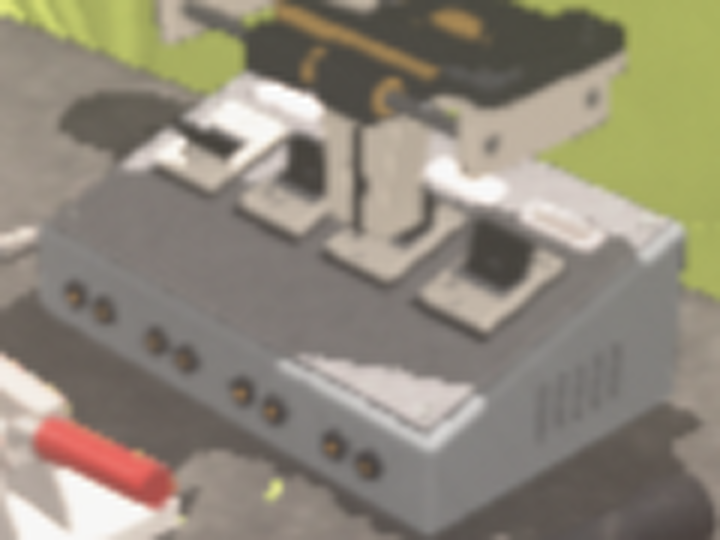

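The force is near zero and the toggle edge shows beyond the fingers at (428,215), so it has probably snapped over. I'll withdraw and check.

>>> apply_moves --rows '[[[0.008, -0.002, 0], 0], [[0.015, -0.02, 0], 0], [[0.025, -0.05, 0], 0], [[0.032, -0.075, 0], 0], [[0.032, -0.083, 0], 0], [[0.032, -0.083, 0], 0], [[0.032, -0.083, 0], 0]]'

```text
time_s: 9.62
tcp_pos: [0.4745, -0.0507, 0.2325]
eef_rot: [-90.0, -0.1, 174.8]
contact_force: [0.5, 0.1, -1.5]
gripper_width: 0.0007
```

```bash
python3 look.py d6
python3 - <<'E'
from h import *
s,c,c2=pickle.load(open('d6.pkl','rb'));crop(c,70,60,470,310,2,'pics/d6wc.png')
E
```

```text
X -45.4 Z 88.0 lat 0.3 mm [ 0.5  0.1 -1.5] 9.625 [-8.9980e+01 -9.0000e-02  1.7481e+02]
```

View pics/d6wc.png

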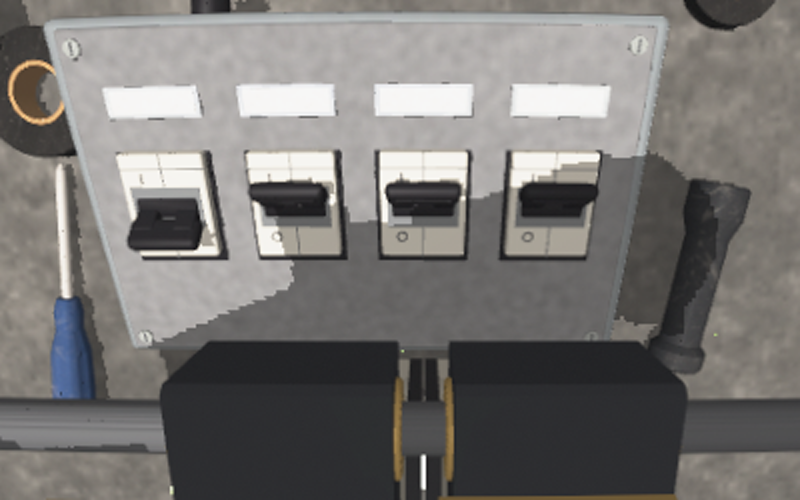

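View pics/d6.png

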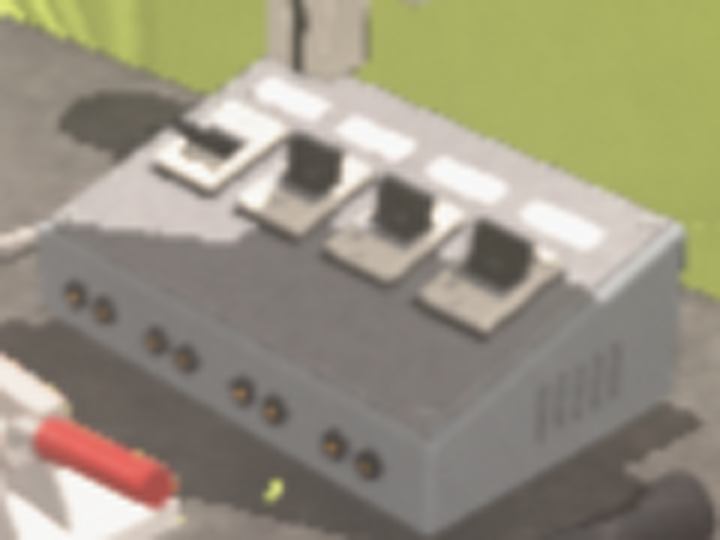

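The tripped toggle at (422,198) in the wrist crop now matches its two on neighbours at (290,195) and (558,198). The off breaker at (165,225) is still down, and the torch, tape and screwdriver look untouched. The arm is clear of everything, so I'm handing in.

```bash
python3 -c "
from plant import *
print(close_job())"
```

```text
the job is handed in; nothing more can be done
None
```

The tripped breaker is reset and the job is handed in at about 9.7 s of the 38 s allowed; `close_job()` gives no verdict. It was third from the left (box y = -27 mm). With the fingers shut, I pushed its toggle down from the uphill side until it latched off. I then pushed it back up from the low side until it snapped on, and withdrew.

**Last checks:**
- **Toggles:** the wrist pictures showed the toggle fully off, matching the off breaker, and then fully on, level with its two on neighbours. The other three breakers looked unchanged.
- **Loose things:** the torch, tape and screwdriver looked undisturbed; I judged this by eye and did not measure it.
- **Force and clearance:** every force reading taken at the end of a move was under 2 N. The fingertips finished about 90 mm above the breaker face, touching nothing.

**Disagreement:** the box outline fitted from the top camera sat about 2 pixels (3–4 mm) off in the scene camera. The wrist camera fit agreed with the top one within 1 mm and 0.5°, so I moved by the wrist fit.

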